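Pin the lever of a wedge cutter and lock it with its R-clip

TASK

The lemon wedge cutter has just been washed. Push its hinge pin all the way home by the black head, then take the red-gripped R-clip from the wooden stand and press its straight leg down through the cross-hole in the end of the pin until the bent leg has ridden over the pin and snapped in, fully home, and let go. Feel for the hole with a light touch, never force the pin or the clip, and leave the lemon, salt jar, mug and peeler where they are.

Things in the scene. Friction and masses are not known exactly. Their poses are not given: they have to be found in the camera images.
- cutter: grey bench wedge cutter, fixed; cheeks (96 mm high, outer faces at y = +30 and -30 mm) carry a steel hinge pin of 24 mm diameter along the cutter's y axis, 75 mm above the worktop. The lever runs back to x = +177 mm, up to 108 mm high; blade frame at x = -88 mm, 78 mm high. Origin on the worktop under the pin's axis, midway between the cheeks; z up, -x is the blade end
- hinge_pin (a joint): how far (m) the hinge pin has been pushed towards the cutter's -y: it starts at 0 to 0.006, and 0.028 is fully home (head against the cheek, a slightly rubbery stop). It slides with about 3 N of friction and stays where it is left
- pin_head (a point): centre of the outer face of the pin's black head (34 mm diameter, 10 mm thick), which faces the cutter's +y; moves with the pin; axes as the cutter's
- cross_hole (a point): point on the pin's axis in the middle of its cross-hole; moves with the pin, but its axes do not roll with it (they are the cutter's, y along the pin). With the pin home it lies 22 mm outside the -y cheek, which covers the hole before that; the pin ends 12 mm farther on. The hole is 7 mm square, without countersink, right through along a diameter
- clip: R-clip: red grip 34 (x) x 14 (y) x 34 (z) mm, from x = -11 to +23 and z = 0 to 34 mm, with a straight and a bent steel leg below. Origin on the straight leg's axis at the underside of the grip; z up along the leg. The bent leg (4 mm wire) lies at +x and ends at z = -50 mm; in use it may lie on either side of the pin. 100 to 170 g. Starts upright in the stand
- clip_waist (a point): point on the straight leg's axis 30 mm below the clip's origin; it lies at the centre of the cross-hole when the clip is fully home. A red web (14 x 6 mm) round the leg's root ends 18 mm below the origin and then rests on the pin, as a hard stop
- leg_tip (a point): blunt tip (about 4 mm across) of the straight leg (5 mm diameter), 54 mm below the clip's origin
- clip_spring (a joint): outward deflection (rad) of the clip's bent leg: 0 free, about 0.01 when snapped round the pin, up to about 0.15 while it rides over the pin's side, which takes a push of roughly 10 N
- clip_stand: wooden stand 82 x 56 mm, fixed, with a block 66 x 40 mm, 60 mm high and a 9 mm wide slot along its x axis, in which the clip's legs hang; the clip's grip rests on the top with its y axis across the slot. Origin centre of the underside
- lemon: yellow lemon, 71 x 53 x 51 mm, origin centre of its underside; leave it
- salt_jar: small glass jar with red cap, 41 mm wide, 118 mm high, origin centre of its underside; leave it
- mug: dark grey and white mug, 82 x 114 x 97 mm, origin centre of its underside; leave it
- peeler: green-handled peeler, 170 x 25 x 18 mm, origin centre of its underside; leave it
- pin_end (a point): centre of the end face of the pin beyond the cross-hole. The pin can roll about its own axis (0.025 N m of friction, stays as left): the hole leans up to 0.7 rad (40 degrees) either way, so its upper mouth is up to 8 mm to the cutter's +x or -x side. No entry measures this lean: feel or look for it. A leg a few mm inside rolls the pin upright as it is moved back over the axis
Not all that is in view belongs to the job. What is meant by the clip is not green, and is the smaller of those in its own colour.

How it is judged:
On the way, in this order (a step that is already met when the one before it is completed fails the run):
1. the hinge pin is pushed fully home (value of joint hinge_pin above 0.0265 m), for 0.2 s.
2. the clip's straight leg is entering the cross-hole (horizontal distance between clip_waist and cross_hole below 0.006 m and distance between clip_waist and cross_hole below 0.024 m).
At the end, for the whole second after the job is handed in: The hinge pin is home (within 1.5 mm of its stop), the R-clip's straight leg is through the cross-hole with the clip's waist within 4 mm of the hole's centre, its bent leg is snapped round the pin (deflected less than 0.06 rad) with the clip square to the pin within 0.2 rad, and the clip is at rest (value of joint hinge_pin above 0.0265 m and distance between clip_waist and cross_hole below 0.004 m and value of joint clip_spring below 0.06 rad and angle between the y axis of clip and the y axis of cross_hole, either way round below 0.2 rad and linear speed of clip below 0.02 m/s); the robot touches nothing.
It fails at once if the pin, the cutter or the clip on it is forced: more than 30 N on the cutter (contact force between anything else and cutter above 30 N).
It fails at once if the clip is pressed on the cutter with more than 15 N while the tip of its leg is still on top of the pin (the search must be gentle) (contact force between clip and cutter above 15 N and z of clip_waist in the frame of cross_hole above 0.034 m).
It fails at once if the lemon, salt jar, mug or peeler is moved more than 30 mm (distance of any of lemon, salt_jar, mug, peeler from where it was at the start of the episode above 0.03 m).
It also fails if it takes over 72 s, if anything falls off the work surface, if the arm or the gripper's body presses on something with over 40 N, if the wrist force passes 120 N, or if a joint passes its speed limit or range.

ROBOT

A 6-joint arm with a two-finger parallel gripper is mounted at the origin on a cart in front of the work surface, level with it; the furniture and walls round the work are solid. World frame = base frame: x ahead of the robot, y to its left, z up, the work surface at z = 0. Lengths are in m, angles in rad, forces in N, time in s.
With the tool pointing down it reaches from about 0.35 to 0.775 m from the base axis. Payload 5.5 kg.
Tool frame: the origin (TCP) lies between the finger pads; the fingertips stand 19 mm ahead of it and the grasp point (between the pads) is the TCP; z points along the fingers, x is the direction in which the jaws open and shut, and the axes are right-handed (so a half turn about z gives the same grasp; the last joint's range is limited). The gripper opens to 85 mm and grips with 20 to 120 N. Pads are 22 mm wide; open, the fingers measure 114 mm over their backs; the gripper's body (76 mm by 85 mm) begins 54 mm behind the grasp point. The pads swing forward as they close: fully open they stand 13 mm farther back than shut.
Start: joints at [-1.257, 0.313, 0.046, 1.304, 0, 1.431], TCP at [0.252, -0.517, 0.25] pointing down, gripper open.
Joint ranges: [-2.76, 2.76], [-0.86, 1.69], [-1.03, 1.26], [-2.2, 2.34], [-1.47, 1.5], [-3.14, 3.14]. Speed limits (rad/s): [2.57, 2.57, 3.14, 3.14, 3.14, 3.14].

INTERFACE

Orientations are given as a unit quaternion [w, x, y, z].
In Python, from workcell import env gives the robot as it stands. The module is installed in compiled form; this text tells all that it offers.
- The arm moves only by the tool carry_out, never from a script. Its argument "steps" is a list of rows, each a list of 7 numbers: the gripper command: -1 is shut, 1 is fully open, values between are in proportion, then the shift along the tool's x, y, z in m, then the turn, a rotation vector about the tool's x, y, z in rad. A call has 1 to 20 rows; each row shifts and turns the commanded pose from where the row before left it, along the tool's axes as they then stand; what a row does not reach is not made up. A row lasts 1/8 s, in which the tool goes at most 62.5 mm and 10.7 degrees, less where a joint would pass 70% of its speed; a pose out of reach is approached as far as the arm can. A call with a gripper value outside its range is refused whole. The fingers move at their own pace and stop on an object; "grip_force" is the grip in N (left out, the last holds). Time passes only in rows, so rows that do not move let the fingers close. It gives the time, the measured TCP pose, the force and the opening at its end, in the units of the state.
- env.get_state(): the state, without advancing time (a new reading comes with each control period).
- env.read_camera(name): name is "side" or "top"; returns a dict with "color" (400x640x3 uint8, red, green, blue), "K" (3x3 intrinsics, pixels), "R" (3x3) and "t" (3): a world point X has camera coordinates R X + t. Camera axes: x right, y down, z forward; pixel columns grow to the right and rows downward; lengths in m; the calibration is good to about 2 mm. A picture is of the moment at which its call begins. There is no depth.
- env.hand_in(): hands the job in, once; it reports no verdict.
The state is a dict: "clock": time; "joint_pos": joint angles; "qvel": joint speeds; "tau": joint torques, N m; "tcp_pos": TCP position; "orientation": TCP orientation; "wrist_force": force on the tool from outside, world axes, zero at the start; "ft_torque": the same for the moment, N m; "finger_gap": finger opening in m.
Only numpy, scipy, OpenCV 4.12 (cv2) and the standard library are available. Lean on these libraries where they do the work, as an engineer would, in place of code of your own. Each camera call takes 0.05 s, during which the arm holds its last target. There are 200 camera calls.

## Working session

There is one attempt and no reset: what is moved stays moved. The work goes in short steps, Python scripts to look and compute and a tool call to move; the robot and the scene stay as the last step left them, time stands still between calls to the robot, and variables do not carry over. Pictures are saved under pics/ and viewed, about 8 in all and at most 12, crops included, and the job is handed in when it is done.

Besides the shell and the picture viewer there is one more tool, called after "Call:" in YAML: its name, and indented under it one key for each argument. carry_out: Moves the arm, as the interface text tells. Its arguments: {"type":"object","properties":{"steps":{"type":"array","items":{"type":"array","items":{"type":"number"}}},"grip_force":{"type":"number"}},"required":["steps"]}

```bash
mkdir -p pics && cat > h.py <<'E'
import numpy as np, cv2
from workcell import env
def shot(n,f,crop=None,scale=1):
    c=env.read_camera(n); im=c["color"][:,:,::-1].copy(); np.savez(f"pics/{f}.npz",**c)
    if crop: x0,y0,x1,y1=crop; im=im[y0:y1,x0:x1]
    if scale!=1: im=cv2.resize(im,None,fx=scale,fy=scale,interpolation=cv2.INTER_CUBIC)
    cv2.imwrite(f"pics/{f}.png",im); return c
def ray(c,u,v):
    d=c["R"].T@np.linalg.inv(c["K"])@np.array([u,v,1.]); return -c["R"].T@c["t"],d
def onz(c,u,v,z):
    o,d=ray(c,u,v); return o+d*(z-o[2])/d[2]
def two(a,ua,b,ub):
    o1,d1=ray(a,*ua);o2,d2=ray(b,*ub);d1=d1/np.linalg.norm(d1);d2=d2/np.linalg.norm(d2)
    s=np.linalg.lstsq(np.c_[d1,-d2],o2-o1,rcond=None)[0]
    p,q=o1+s[0]*d1,o2+s[1]*d2; return (p+q)/2,np.linalg.norm(p-q)
def proj(c,X):
    p=c["K"]@(c["R"]@np.array(X,float)+c["t"]); return p[:2]/p[2]
def load(f): return dict(np.load(f"pics/{f}.npz"))
E
python3 - <<'E'
from h import *
for n in("side","top"):
    c=shot(n,n+"0",scale=1.25); print(n,(-c["R"].T@c["t"]).round(3),c["K"][0,0].round(1),c["R"][2].round(3))
s=env.get_state(); print(s)
E
```

```text
side [0.146 0.73  0.625] 371.8 [ 0.393 -0.73  -0.56 ]
top [0.427 0.046 1.344] 493.4 [ 0.074 -0.011 -0.997]
{'clock': 0.1, 'joint_pos': array([-1.25660143e+00,  3.13916438e-01,  4.51039831e-02,  1.30359384e+00,
        2.68800588e-05,  1.43120006e+00]), 'qvel': array([-0.00015716, -0.00217586,  0.00157347,  0.00020445, -0.00152502,
       -0.0014904 ]), 'tau': array([ 3.08423259e-03, -4.81727028e+01,  2.99241507e+01,  1.28586733e-02,
       -8.47670435e-05, -1.83579232e-06]), 'tcp_pos': array([ 0.25193678, -0.51640616,  0.24950771]), 'orientation': array([-5.27710431e-04,  8.48049290e-01, -5.29916742e-01, -6.08032976e-04]), 'wrist_force': array([-0.5795953 , -0.60997287, -0.40333112]), 'ft_torque': array([-0.01743558, -0.01878545,  0.03162783]), 'finger_gap': 0.08560877882046508}
```

View pics/side0.png

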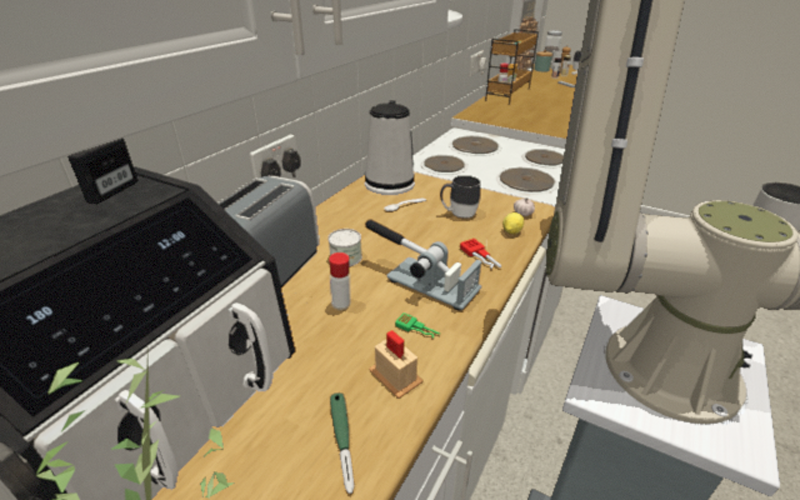

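View pics/top0.png

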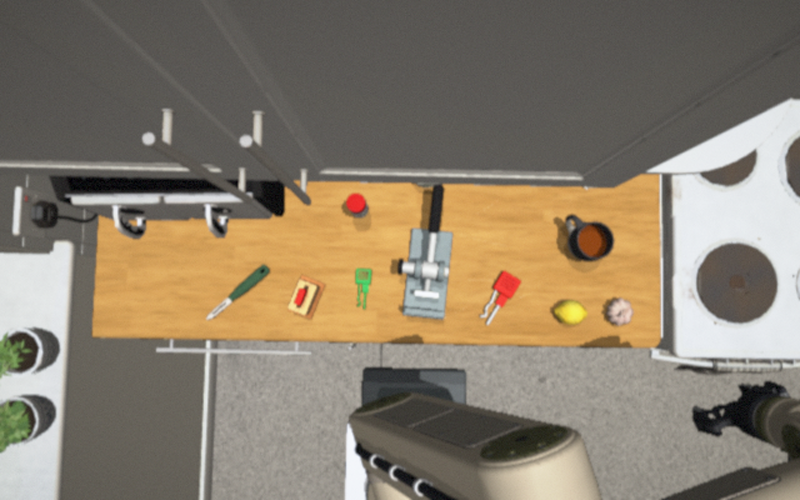

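The side view shows the clip in its stand at (396,345) and the pin's black head at (418,268). In the top view the stand is at (305,296), the cutter at (428,272) with its head to the left (+y) and the lever away from the robot. The green clip and the large red clip on the table are decoys.

```bash
python3 - <<'E'
from h import *
t=load("top0");s=load("side0")
a=t["color"][165:270,215:375,::-1]; b=s["color"][190:320,285:400,::-1]
A=cv2.resize(a,None,fx=5,fy=5,interpolation=cv2.INTER_CUBIC)[:, :]
cv2.imwrite("pics/topc.png",A)
B=cv2.resize(b,None,fx=4.6,fy=4.6,interpolation=cv2.INTER_CUBIC);cv2.imwrite("pics/sidec.png",B)
for n,c in(("top",t),("side",s)):
    h=cv2.cvtColor(c["color"],cv2.COLOR_RGB2HSV)
    m=(((h[...,0]<8)|(h[...,0]>172))&(h[...,1]>150)&(h[...,2]>80)).astype(np.uint8)
    k,l,st,ce=cv2.connectedComponentsWithStats(m)
    for i in range(1,k):
        if st[i,4]>20:
            r=cv2.minAreaRect(np.argwhere(l==i)[:,::-1].astype(np.float32)); print(n,"red",st[i],ce[i].round(1),r)
E
```

```text
top red [277 155  16  15 190] [284.3 162.1] ((284.5, 162.0), (14.0, 15.0), 90.0)
top red [395 217  21  29 348] [404.3 229.5] ((402.6741943359375, 230.92135620117188), (17.171966552734375, 25.651948928833008), 32.00538635253906)
top red [236 231   9  14  81] [240. 237.] ((240.0344696044922, 236.91380310058594), (5.942250728607178, 13.92715072631836), 21.801406860351562)
side red [368 191  23  15 198] [378.3 197.8] ((378.9024658203125, 198.62197875976562), (21.55198097229004, 13.274770736694336), 38.65980529785156)
side red [263 202  16  20 268] [271.  211.4] ((270.5, 211.5), (19.0, 15.0), 90.0)
side red [309 265  14  22 207] [315.9 274.8] ((316.0000305175781, 275.0000305175781), (21.21320343017578, 12.727922439575195), 45.0)
```

View pics/topc.png

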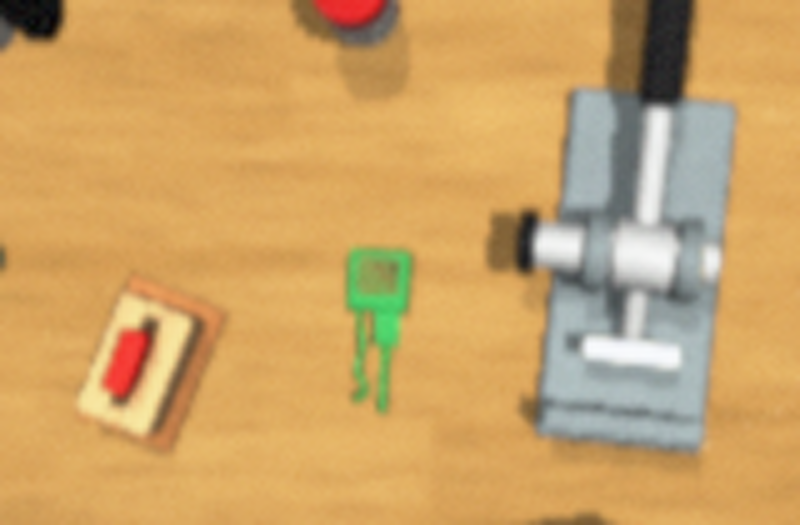

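View pics/sidec.png

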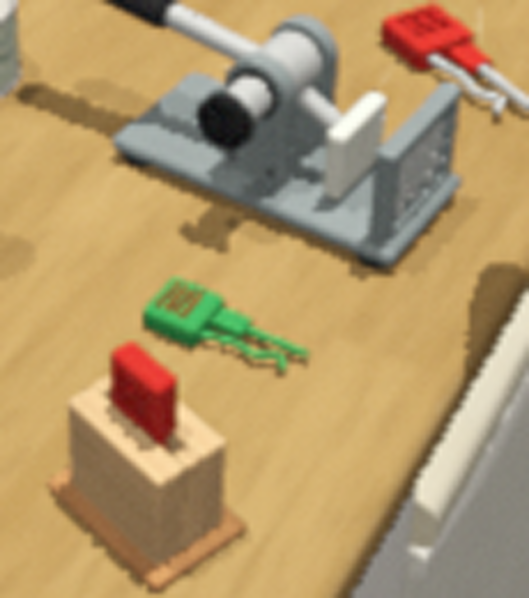

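Top crop: head disc (527,241), base plate corners (572,90), (735,103), (700,450) and (538,435), and the block top's long edges near (80,410)-(135,290) and (150,437)-(205,318). Side crop: the head disc's face is at (226,119) and the grip's top face is at (145,363).

```bash
python3 - <<'E'
from h import *
t=load("top0");s=load("side0")
T=lambda X,Y:(215+X/5-.4,165+Y/5-.4)
S=lambda X,Y:(285+X/4.6-.4,190+Y/4.6-.4)
P,e=two(t,T(524,241),s,S(226,119));print("head",P,e)
print("head z75",onz(t,*T(521,241),.075))
c=[onz(t,*T(*p),.012)[:2] for p in((572,90),(735,103),(700,450),(538,435))]
print("plate",np.round(c,4),[np.linalg.norm(c[i]-c[i-1]).round(4) for i in range(4)])
x=(c[0]+c[1]-c[2]-c[3]);print("yaw x",np.arctan2(x[1],x[0]),"y-edges",[np.arctan2(-(d[0]),d[1]) for d in(c[0]-c[1],c[3]-c[2])])
# pin ends and cheek positions at height
for n,p,z in(("pin end",(720,262),.085),("cheekL top",(596,250),.096),("cheekR top",(690,258),.096),("lever mid",(664,90),.08)): print(n,onz(t,*T(*p),z).round(4))
b=[onz(t,*T(*p),.060)[:2] for p in((135,290),(205,318),(150,437),(80,410))]
print("block",np.round(b,4),np.mean(b,0),[np.linalg.norm(b[i]-b[i-1]).round(4) for i in range(4)])
x=b[0]+b[1]-b[2]-b[3];print("stand yaw",np.arctan2(x[1],x[0]))
m=cv2.minAreaRect
g=onz(t,240.0,237.0,.094);print("grip top",g)
P,e=two(t,(239.9,236.8),s,S(145,363));print("grip two",P,e)
st=env.get_state();print(st["tcp_pos"])
E
```

```text
head [0.48406877 0.05189842 0.07550106] 0.0024420097133120693
head z75 [0.48516921 0.05395301 0.075     ]
plate [[ 0.5706  0.0285]
 [ 0.5655 -0.0601]
 [ 0.3778 -0.0443]
 [ 0.384   0.0429]] [np.float64(0.1872), np.float64(0.0888), np.float64(0.1884), np.float64(0.0874)]
yaw x -0.08027203315692927 y-edges [np.float64(-0.05737733980885706), np.float64(-0.07097430454752748)]
pin end [ 0.4762 -0.048   0.085 ]
cheekL top [0.4805 0.0158 0.096 ]
cheekR top [ 0.4775 -0.0319  0.096 ]
lever mid [ 0.5644 -0.018   0.08  ]
block [[0.456  0.2537]
 [0.4423 0.217 ]
 [0.3803 0.2434]
 [0.3935 0.28  ]] [0.41804048 0.24852116] [np.float64(0.0679), np.float64(0.0392), np.float64(0.0674), np.float64(0.0389)]
stand yaw -0.40000162466245065
grip top [0.41893897 0.25100258 0.094     ]
grip two [0.41912927 0.25153601 0.09150095] 0.0006496943908907086
[ 0.25193678 -0.51640616  0.24950771]
```

Call:
carry_out:
  steps:
    - [-1, 0, 0, 0, 0, 0, -0.174]
    - [-1, 0, 0, 0, 0, 0, -0.174]
    - [-1, 0, 0, 0, 0, 0, -0.174]
    - [-1, 0, 0, 0, 0, 0, -0.174]
    - [-1, 0, 0, 0, 0, 0, -0.174]
    - [-1, 0, 0, 0, 0, 0, -0.174]
    - [-1, 0.0157, -0.0527, 0, 0, 0, 0]
    - [-1, 0.0157, -0.0527, 0, 0, 0, 0]
    - [-1, 0.0157, -0.0527, 0, 0, 0, 0]
    - [-1, 0.0157, -0.0527, 0, 0, 0, 0]
    - [-1, 0.0157, -0.0527, 0, 0, 0, 0]
    - [-1, 0.0157, -0.0527, 0, 0, 0, 0]
    - [-1, 0.0157, -0.0527, 0, 0, 0, 0]
    - [-1, 0.0157, -0.0527, 0, 0, 0, 0]
    - [-1, 0.0157, -0.0527, 0, 0, 0, 0]
    - [-1, 0.0157, -0.0527, 0, 0, 0, 0]
    - [-1, 0.0157, -0.0527, 0, 0, 0, 0]
    - [-1, 0.0157, -0.0527, 0, 0, 0, 0]

```text
clock: 2.35
tcp_pos: [0.4863, 0.102, 0.25]
orientation: [0.0, 0.999, -0.036, -0.0]
wrist_force: [0.8, -0.3, -0.6]
finger_gap: 0.0
```

Call:
carry_out:
  steps:
    - [-1, 0, 0, 0.043, 0, 0, 0]
    - [-1, 0, 0, 0.043, 0, 0, 0]
    - [-1, 0, 0, 0.043, 0, 0, 0]
    - [-1, 0, 0, 0.043, 0, 0, 0]
    - [-1, 0, 0.01, 0, 0, 0, 0]
    - [-1, 0, 0.01, 0, 0, 0, 0]
    - [-1, 0, 0.006, 0, 0, 0, 0]
    - [-1, 0, 0.004, 0, 0, 0, 0]
    - [-1, 0, 0, 0, 0, 0, 0]

```text
clock: 3.48
tcp_pos: [0.4845, 0.0698, 0.0791]
orientation: [-0.0, 0.999, -0.037, 0.001]
wrist_force: [-1.2, -0.2, 0.7]
finger_gap: 0.0001
```

Call:
carry_out:
  steps:
    - [-1, 0, 0.003, 0, 0, 0, 0]
    - [-1, 0, 0.003, 0, 0, 0, 0]
    - [-1, 0, 0.003, 0, 0, 0, 0]
    - [-1, 0, 0.003, 0, 0, 0, 0]
    - [-1, 0, 0.003, 0, 0, 0, 0]
    - [-1, 0, 0.003, 0, 0, 0, 0]
    - [-1, 0, 0.003, 0, 0, 0, 0]
    - [-1, 0, 0, 0, 0, 0, 0]

```text
clock: 4.47
tcp_pos: [0.4823, 0.0487, 0.0781]
orientation: [0.0, 0.999, -0.037, -0.0]
wrist_force: [-0.4, 1.4, 1.0]
finger_gap: -0.0001
```

Call:
carry_out:
  steps:
    - [-1, 0, 0.002, 0, 0, 0, 0]
    - [-1, 0, 0.002, 0, 0, 0, 0]
    - [-1, 0, 0.001, 0, 0, 0, 0]
    - [-1, 0, 0.001, 0, 0, 0, 0]
    - [-1, 0, 0, 0, 0, 0, 0]

```text
clock: 5.1
tcp_pos: [0.4818, 0.0431, 0.0782]
orientation: [0.0, 0.999, -0.037, -0.0]
wrist_force: [-0.4, 3.2, -0.0]
finger_gap: -0.0002
```

Call:
carry_out:
  steps:
    - [-1, 0, 0.001, 0, 0, 0, 0]
    - [-1, 0, 0.001, 0, 0, 0, 0]
    - [-1, 0, 0.001, 0, 0, 0, 0]
    - [-1, 0, 0, 0, 0, 0, 0]

```text
clock: 5.6
tcp_pos: [0.4817, 0.0428, 0.0783]
orientation: [-0.003, 0.999, -0.036, 0.0]
wrist_force: [0.5, 13.3, 1.6]
finger_gap: -0.0002
```

Call:
carry_out:
  steps:
    - [-1, 0, -0.04, 0, 0, 0, 0]
    - [-1, 0, 0, -0.043, 0, 0, 0]
    - [-1, 0, 0, -0.043, 0, 0, 0]
    - [-1, 0, 0, -0.043, 0, 0, 0]
    - [-1, 0, 0, -0.043, 0, 0, 0]
    - [1, 0, 0, 0, 0, 0, -0.178]
    - [1, 0, 0, 0, 0, 0, -0.178]
    - [1, 0, 0, 0, 0, 0, -0.178]
    - [1, 0, 0, 0, 0, 0, -0.178]
    - [1, 0, 0, 0, 0, 0, -0.178]
    - [1, 0, 0, 0, 0, 0, -0.178]
    - [1, 0, 0, 0, 0, 0, -0.178]
    - [1, 0.032, -0.0316, 0, 0, 0, 0]
    - [1, 0.032, -0.0316, 0, 0, 0, 0]
    - [1, 0.032, -0.0316, 0, 0, 0, 0]
    - [1, 0.032, -0.0316, 0, 0, 0, 0]
    - [1, 0, 0, 0, 0, 0, 0]

```text
clock: 7.72
tcp_pos: [0.4167, 0.2487, 0.2502]
orientation: [0.001, 0.832, 0.555, -0.0]
wrist_force: [-0.3, 0.1, -1.1]
finger_gap: 0.0853
```

```bash
python3 - <<'E'
from h import *
c=shot("top","top1");s=shot("side","side1")
a=cv2.resize(c["color"][190:260,310:380,::-1],(560,560),interpolation=cv2.INTER_CUBIC)
cv2.imwrite("pics/top1c.png",a)
E
```

```text
(no output)
```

View pics/top1c.png

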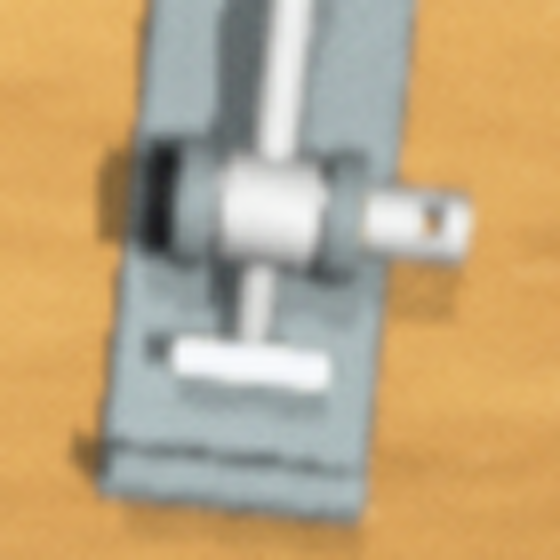

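The pin is home: the head lies against the cheek. The cross-hole's mouth shows at crop (431,220), close to the pin's centreline (rows 188-262), so it leans only slightly.

```bash
python3 - <<'E'
from h import *
c=load("top1")
T=lambda X,Y:(310+X/8-.44,190+Y/8-.44)
print("mouth",onz(c,*T(431,220),.0865)); print("axis at hole col",onz(c,*T(431,225),.075))
print("pin end",onz(c,*T(471,231),.075)); print("head face",onz(c,*T(141,200),.075))
c0=onz(c,*T(135,200),.075)[:2]
st=env.get_state();o=st["orientation"]
from scipy.spatial.transform import Rotation as R
x=R.from_quat(o,scalar_first=True).as_matrix();print("tcp",st["tcp_pos"],"yaw",np.arctan2(x[1,0],x[0,0]),"tilt",x[:,2])
E
```

```text
mouth [ 0.47626023 -0.06019471  0.0865    ]
axis at hole col [ 0.47509943 -0.06119058  0.075     ]
pin end [ 0.47344902 -0.07410255  0.075     ]
head face [0.48111012 0.03228316 0.075     ]
tcp [0.41773559 0.2468864  0.25014987] yaw 1.174041615402368 tilt [ 4.45185141e-04 -1.45716187e-03 -9.99998839e-01]
```

Call:
carry_out:
  steps:
    - [1, 0.004, 0, 0, 0, 0, 0]
    - [1, 0, 0, 0.042, 0, 0, 0]
    - [1, 0, 0, 0.042, 0, 0, 0]
    - [1, 0, 0, 0.042, 0, 0, 0]
    - [1, 0, 0, 0.04, 0, 0, 0]
    - [1, 0, 0, 0, 0, 0, 0]
    - [-1, 0, 0, 0, 0, 0, 0]
    - [-1, 0, 0, 0, 0, 0, 0]
    - [-1, 0, 0, 0, 0, 0, 0]
    - [-1, 0, 0, 0, 0, 0, 0]
    - [-1, 0, 0, 0, 0, 0, 0]
    - [-1, 0, 0, 0, 0, 0, 0]
  grip_force: 60

```text
clock: 9.32
tcp_pos: [0.4199, 0.2511, 0.0853]
orientation: [0.0, 0.833, 0.554, 0.001]
wrist_force: [0.2, 0.4, 6.7]
finger_gap: 0.0133
```

Call:
carry_out:
  steps:
    - [-1, 0, 0, -0.02, 0, 0, 0]
    - [-1, 0, 0, -0.03, 0, 0, 0]
    - [-1, 0, 0, -0.04, 0, 0, 0]
    - [-1, 0, 0, -0.04, 0, 0, 0]
    - [-1, 0, 0, -0.02, 0, 0, 0]
    - [-1, 0, 0, 0, 0, 0, -0.163]
    - [-1, 0, 0, 0, 0, 0, -0.163]
    - [-1, 0, 0, 0, 0, 0, 0]
    - [-1, 0, 0, 0, 0, 0, 0]

```text
clock: 10.45
tcp_pos: [0.419, 0.2508, 0.234]
orientation: [-0.0, 0.733, 0.68, -0.0]
wrist_force: [-0.7, 0.1, -1.3]
finger_gap: 0.0129
```

```bash
python3 - <<'E'
from h import *
s=shot("side","side2")
st=env.get_state();print(st["tcp_pos"],st["wrist_force"],st["finger_gap"])
p=proj(s,st["tcp_pos"]);print(p)
x,y=int(p[0])-40,int(p[1])-40
print(x,y);cv2.imwrite("pics/side2c.png",cv2.resize(s["color"][y:y+90,x:x+80,::-1],None,fx=6.5,fy=6.5,interpolation=cv2.INTER_CUBIC))
E
```

```text
[0.41904979 0.25078742 0.23402867] [-0.84752912 -0.22163526 -0.90022978] 0.013207837973038391
[316.50429161 211.01107598]
276 171
```

View pics/side2c.png

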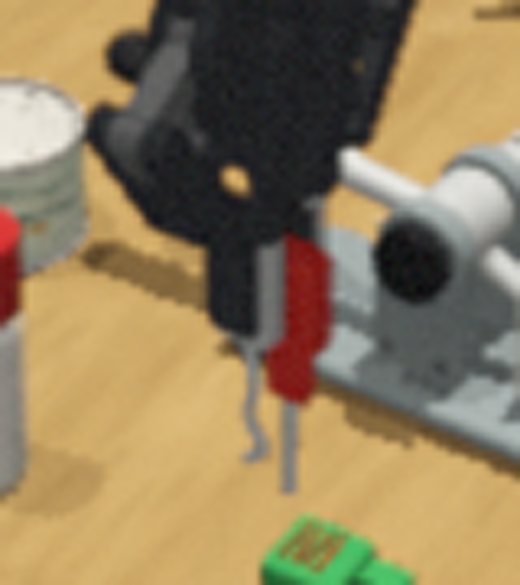

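The held clip's straight leg tip is at crop (289,492), on the image right, which is world -x. The bent leg tip is at (250,458), on the +x side.

```bash
python3 - <<'E'
from h import *
from scipy.spatial.transform import Rotation as R
s=load("side2");st=env.get_state();M=R.from_quat(st["orientation"],scalar_first=True).as_matrix()
print("yaw",np.arctan2(M[1,0],M[0,0]),"z",M[:,2])
for n,p,z in(("tip",(289,490),-.0793),("leg up",(290,405),-.0433),("bent",(250,458),-.0753)):
    X=onz(s,276+p[0]/6.5-.42,171+p[1]/6.5-.42,st["tcp_pos"][2]+z);print(n,X,"tool",M.T@(X-st["tcp_pos"]))
c=shot("top","top2")
E
```

```text
yaw 1.4969362323567537 z [-4.92412061e-04 -3.23808970e-04 -9.99999826e-01]
tip [0.41059605 0.2510868  0.15472867] tool [-0.00029677 -0.00841573  0.07930405]
leg up [0.40829965 0.2552975  0.19072867] tool [ 0.00372006 -0.01103341  0.04330383]
bent [0.42559537 0.24830033 0.15872867] tool [-0.00197024  0.00674644  0.07529757]
```

Call:
carry_out:
  steps:
    - [-1, -0.0439, 0.0124, 0, 0, 0, 0]
    - [-1, -0.0439, 0.0124, 0, 0, 0, 0]
    - [-1, -0.0439, 0.0124, 0, 0, 0, 0]
    - [-1, -0.0439, 0.0124, 0, 0, 0, 0]
    - [-1, -0.0439, 0.0124, 0, 0, 0, 0]
    - [-1, -0.0439, 0.0124, 0, 0, 0, 0]
    - [-1, -0.0439, 0.0124, 0, 0, 0, 0]
    - [-1, 0, 0, 0.027, 0, 0, 0]
    - [-1, 0, 0, 0.025, 0, 0, 0]
    - [-1, 0, 0, 0, 0, 0, 0]

```text
clock: 11.8
tcp_pos: [0.4822, -0.0617, 0.1805]
orientation: [-0.002, 0.732, 0.681, -0.001]
wrist_force: [-0.4, 1.2, -0.5]
finger_gap: 0.0132
```

```bash
python3 - <<'E'
from h import *
s=shot("side","side3");t=shot("top","top3")
st=env.get_state();print(st["tcp_pos"],st["wrist_force"],st["finger_gap"])
p=proj(s,[.4755,-.061,.09]).astype(int);q=proj(t,[.4755,-.061,.09]).astype(int);print(p,q)
x,y=p[0]-30,p[1]-35;X,Y=q[0]-30,q[1]-35
print(x,y,X,Y)
cv2.imwrite("pics/s3.png",np.hstack([cv2.resize(i,None,fx=6.5,fy=8.5,interpolation=cv2.INTER_CUBIC) if 0 else cv2.resize(i,None,fx=6.5,fy=6.5,interpolation=cv2.INTER_CUBIC) for i in(s["color"][y:y+70,x:x+60,::-1],t["color"][Y:Y+70,X:X+60,::-1])]))
E
```

```text
[ 0.48389086 -0.06187161  0.18277354] [ 0.56829143 -0.33405661 -0.74778197] 0.013070644032012897
[355 190] [363 217]
325 155 333 182
```

View pics/s3.png

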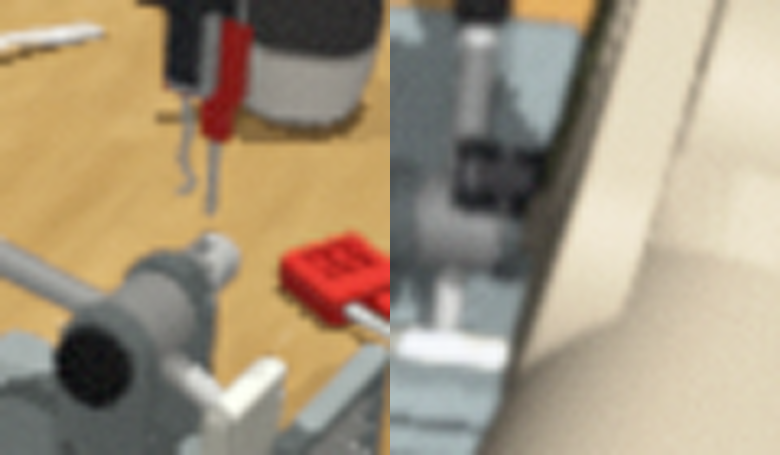

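Left half (side view): leg tip at crop (211,212), just above the pin, whose hole mouth shows as a small dark spot near (204,255). The top view is blocked by the arm.

```bash
python3 - <<'E'
from h import *
s=load("side3");st=env.get_state();z=st["tcp_pos"][2]-.0793
f=lambda X,Y:(325+X/6.5-.42,155+Y/6.5-.42)
X=onz(s,*f(211,211),z);print("tip",X,"rel tcp",X-st["tcp_pos"])
print("mouth side",onz(s,*f(204,255),.0865)); 
g=lambda p:((proj(s,p)-[325,155]+.42)*6.5).round(0)
print("exp mouth px",g([.4763,-.0602,.0865]),"tip drop px",g([X[0],X[1],.087]))
im=cv2.cvtColor(s["color"],cv2.COLOR_RGB2GRAY)[190:202,350:364];print(im)
E
```

```text
tip [ 0.47198619 -0.06021448  0.10347354] rel tcp [-0.01190466  0.00165713 -0.0793    ]
mouth side [ 0.47053428 -0.05281217  0.0865    ]
exp mouth px [199. 243.] tip drop px [208. 245.]
[[178 178 178 177 177 171 159 162 169 173 171 170 172 170]
 [176 176 176 177 174 158 155 190 194 187 179 173 170 170]
 [176 176 174 170 151 134 131 163 189 199 188 174 172 170]
 [139 146 145 144 140 128 132 168 192 193 187 181 171 171]
 [110 117 117 118 129 143 160 189 193 185 176 169 167 174]
 [105 111 108 107 104 124 144 163 183 173 155 154 168 174]
 [ 97  99 106 107 100 100 116 142 170 154 133 145 170 174]
 [119 101  97  98  92  89 105 138 156 134 129 151 173 176]
 [143 136 109  93  91  89  93 118 138 128 148 168 176 176]
 [147 148 131 103  93  91  87 105 130 151 171 175 177 175]
 [147 145 142 123  96  87  98 119 147 172 177 177 176 174]
 [143 141 139 128 101  86  97 116 144 176 176 174 173 174]]
```

Call:
carry_out:
  steps:
    - [-1, 0, 0, 0.004, 0, 0, 0]
    - [-1, 0, 0, 0.004, 0, 0, 0]
    - [-1, 0, 0, 0.003, 0, 0, 0]
    - [-1, 0, 0, 0.002, 0, 0, 0]
    - [-1, 0, 0, 0.001, 0, 0, 0]
    - [-1, 0, 0, 0.001, 0, 0, 0]
    - [-1, 0, 0, 0, 0, 0, 0]

```text
clock: 12.78
tcp_pos: [0.4838, -0.0619, 0.1672]
orientation: [0.0, 0.732, 0.681, -0.0]
wrist_force: [-0.3, -0.7, -0.6]
finger_gap: 0.013
```

Call:
carry_out:
  steps:
    - [-1, 0, 0, 0.001, 0, 0, 0]
    - [-1, 0, 0, 0.001, 0, 0, 0]
    - [-1, 0, 0, 0, 0, 0, 0]
    - [-1, 0, 0, 0, 0, 0, 0]

```text
clock: 13.28
tcp_pos: [0.4838, -0.0619, 0.1653]
orientation: [0.0, 0.732, 0.681, -0.0]
wrist_force: [0.0, 1.0, -1.3]
finger_gap: 0.0128
```

Call:
carry_out:
  steps:
    - [-1, 0, 0, 0.001, 0, 0, 0]
    - [-1, 0, 0, 0.001, 0, 0, 0]
    - [-1, 0, 0, 0, 0, 0, 0]
    - [-1, 0, 0, 0, 0, 0, 0]

```text
clock: 13.78
tcp_pos: [0.4838, -0.0618, 0.1633]
orientation: [-0.0, 0.732, 0.681, 0.0]
wrist_force: [-0.6, 1.1, -0.7]
finger_gap: 0.0128
```

Call:
carry_out:
  steps:
    - [-1, 0, 0, 0.001, 0, 0, 0]
    - [-1, 0, 0, 0.001, 0, 0, 0]
    - [-1, 0, 0, 0, 0, 0, 0]
    - [-1, 0, 0, 0, 0, 0, 0]

```text
clock: 14.28
tcp_pos: [0.4838, -0.0618, 0.1613]
orientation: [-0.0, 0.732, 0.681, 0.0]
wrist_force: [0.3, 0.7, -1.1]
finger_gap: 0.0129
```

Call:
carry_out:
  steps:
    - [-1, 0, 0, 0.001, 0, 0, 0]
    - [-1, 0, 0, 0.001, 0, 0, 0]
    - [-1, 0, 0, 0.001, 0, 0, 0]
    - [-1, 0, 0, 0, 0, 0, 0]
    - [-1, 0, 0, 0, 0, 0, 0]

```text
clock: 14.9
tcp_pos: [0.4837, -0.0618, 0.1582]
orientation: [-0.0, 0.732, 0.681, 0.0]
wrist_force: [0.1, 2.0, -0.9]
finger_gap: 0.0129
```

```bash
python3 - <<'E'
from h import *
s=shot("side","side4")
st=env.get_state();print(st["tcp_pos"],st["wrist_force"],st["ft_torque"])
cv2.imwrite("pics/s4.png",cv2.resize(s["color"][155:215,325:385,::-1],None,fx=9,fy=9,interpolation=cv2.INTER_CUBIC))
E
```

```text
[ 0.48374905 -0.06184059  0.15823893] [-0.16001866  2.15688036 -0.91258309] [ 0.40134017 -0.08006059 -0.00617682]
```

View pics/s4.png

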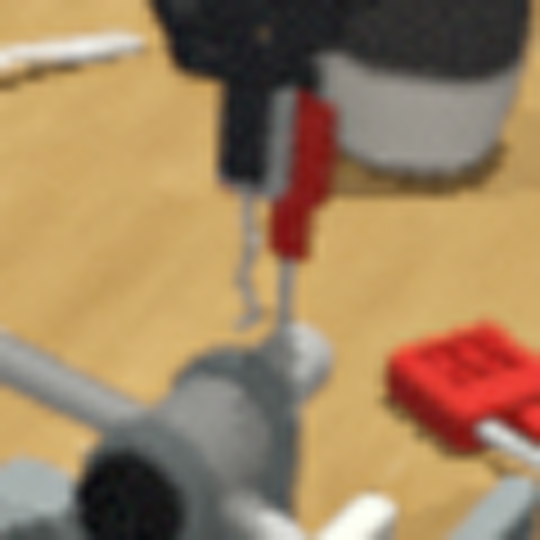

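Call:
carry_out:
  steps:
    - [-1, 0.0006, 0, 0.002, 0, 0, 0]
    - [-1, 0, 0, 0.002, 0, 0, 0]
    - [-1, 0, 0, 0.002, 0, 0, 0]
    - [-1, 0, 0, 0, 0, 0, 0]
    - [-1, 0, 0, 0, 0, 0, 0]

```text
clock: 15.58
tcp_pos: [0.4837, -0.0614, 0.1522]
orientation: [-0.0, 0.732, 0.681, -0.0]
wrist_force: [-0.4, -0.5, -1.7]
finger_gap: 0.0133
```

Call:
carry_out:
  steps:
    - [-1, 0, 0, 0.002, 0, 0, 0]
    - [-1, 0, 0, 0.002, 0, 0, 0]
    - [-1, 0, 0, 0.002, 0, 0, 0]
    - [-1, 0, 0, 0, 0, 0, 0]
    - [-1, 0, 0, 0, 0, 0, 0]

```text
clock: 16.2
tcp_pos: [0.4838, -0.0614, 0.1469]
orientation: [0.0, 0.732, 0.681, -0.0]
wrist_force: [-1.7, -0.6, 4.5]
finger_gap: 0.0129
```

Call:
carry_out:
  steps:
    - [-1, 0, 0, 0.001, 0, 0, 0]
    - [-1, 0, 0, 0.001, 0, 0, 0]
    - [-1, 0, 0, 0.001, 0, 0, 0]
    - [-1, 0, 0, 0, 0, 0, 0]

```text
clock: 16.7
tcp_pos: [0.4838, -0.0614, 0.1444]
orientation: [0.0, 0.732, 0.681, 0.0]
wrist_force: [-3.1, -0.2, 8.5]
finger_gap: 0.013
```

Call:
carry_out:
  steps:
    - [-1, 0, -0.0008, 0.001, 0, 0, 0]
    - [-1, 0, 0, 0.001, 0, 0, 0]
    - [-1, 0, 0, 0.001, 0, 0, 0]
    - [-1, 0, 0, 0, 0, 0, 0]

```text
clock: 17.2
tcp_pos: [0.4831, -0.0613, 0.1405]
orientation: [0.0, 0.732, 0.681, 0.0]
wrist_force: [-1.1, 1.2, 5.2]
finger_gap: 0.0129
```

Call:
carry_out:
  steps:
    - [-1, 0, 0, 0.0015, 0, 0, 0]
    - [-1, 0, 0, 0.0015, 0, 0, 0]
    - [-1, 0, 0, 0.0015, 0, 0, 0]
    - [-1, 0, 0, 0, 0, 0, 0]

```text
clock: 17.7
tcp_pos: [0.4829, -0.0612, 0.1354]
orientation: [-0.0, 0.732, 0.681, -0.0]
wrist_force: [-1.0, -0.2, -0.2]
finger_gap: 0.0128
```

Call:
carry_out:
  steps:
    - [-1, 0, 0, 0.0015, 0, 0, 0]
    - [-1, 0, 0, 0.0015, 0, 0, 0]
    - [-1, 0, 0, 0.0015, 0, 0, 0]
    - [-1, 0, 0, 0, 0, 0, 0]

```text
clock: 18.2
tcp_pos: [0.4828, -0.0612, 0.1309]
orientation: [-0.0, 0.732, 0.681, -0.0]
wrist_force: [-0.4, 0.0, -1.4]
finger_gap: 0.0132
```

Call:
carry_out:
  steps:
    - [-1, 0, 0, 0.001, 0, 0, 0]
    - [-1, 0, 0, 0.001, 0, 0, 0]
    - [-1, 0, 0, 0, 0, 0, 0]

```text
clock: 18.58
tcp_pos: [0.4829, -0.0612, 0.1294]
orientation: [-0.0, 0.732, 0.681, -0.0]
wrist_force: [-2.6, 0.6, 1.2]
finger_gap: 0.0132
```

Call:
carry_out:
  steps:
    - [-1, 0, 0, 0.001, 0, 0, 0]
    - [-1, 0, 0, 0.001, 0, 0, 0]
    - [-1, 0, 0, 0, 0, 0, 0]
    - [-1, 0, 0, 0, 0, 0, 0]

```text
clock: 19.08
tcp_pos: [0.4832, -0.0613, 0.1282]
orientation: [0.0, 0.732, 0.681, 0.0]
wrist_force: [-3.0, 0.3, 7.6]
finger_gap: 0.0131
```

Call:
carry_out:
  steps:
    - [-1, 0, -0.0006, 0.001, 0, 0, 0]
    - [-1, 0, 0, 0.001, 0, 0, 0]
    - [-1, 0, 0, 0, 0, 0, 0]
    - [-1, 0, 0, 0, 0, 0, 0]

```text
clock: 19.58
tcp_pos: [0.4833, -0.0614, 0.1272]
orientation: [0.001, 0.732, 0.681, 0.001]
wrist_force: [-3.4, 0.6, 15.3]
finger_gap: 0.0135
```

```bash
python3 - <<'E'
from h import *
s=shot("side","side5")
st=env.get_state();print(st["tcp_pos"],st["wrist_force"],st["ft_torque"])
cv2.imwrite("pics/s5.png",cv2.resize(s["color"][155:215,325:385,::-1],None,fx=9,fy=9,interpolation=cv2.INTER_CUBIC))
E
```

```text
[ 0.48327376 -0.0614066   0.12723369] [-4.53020414  0.8822296  14.30550162] [0.30682707 1.20753383 0.025615  ]
```

View pics/s5.png

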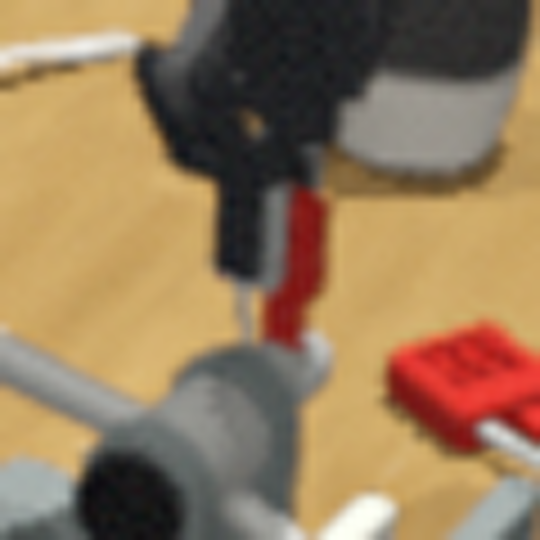

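Side view: the red web rests on the pin at crop (285,340), and the force rose steeply to 15 N, so it is on the hard stop. I'll unload, open part-way and lift.

Call:
carry_out:
  steps:
    - [-1, 0, 0, -0.0015, 0, 0, 0]
    - [-1, 0, 0, -0.0015, 0, 0, 0]
    - [-1, 0, 0, 0, 0, 0, 0]
    - [-0.3, 0, 0, 0, 0, 0, 0]
    - [-0.3, 0, 0, 0, 0, 0, 0]
    - [-0.3, 0, 0, 0, 0, 0, 0]
    - [-0.3, 0, 0, 0, 0, 0, 0]

```text
clock: 20.5
tcp_pos: [0.4824, -0.0612, 0.1281]
orientation: [-0.0, 0.732, 0.681, -0.0]
wrist_force: [-0.1, -0.6, 0.1]
finger_gap: 0.0302
```

Call:
carry_out:
  steps:
    - [-0.3, 0, 0, -0.02, 0, 0, 0]
    - [-0.3, 0, 0, -0.04, 0, 0, 0]
    - [-0.3, 0, 0, -0.04, 0, 0, 0]
    - [-0.3, 0, 0, -0.02, 0, 0, 0]
    - [-0.3, 0.05, -0.01, 0, 0, 0, 0]
    - [-0.3, 0.05, -0.01, 0, 0, 0, 0]
    - [-0.3, 0.05, -0.01, 0, 0, 0, 0]
    - [-0.3, 0.05, -0.01, 0, 0, 0, 0]
    - [-0.3, 0.05, -0.01, 0, 0, 0, 0]
    - [-0.3, 0, 0, 0, 0, 0, 0]

```text
clock: 21.75
tcp_pos: [0.4497, 0.1945, 0.2482]
orientation: [-0.0, 0.73, 0.683, 0.0]
wrist_force: [-0.4, 0.1, 0.1]
finger_gap: 0.0301
```

```bash
python3 - <<'E'
from h import *
s=shot("side","side6");t=shot("top","top6")
r=lambda i,h:cv2.resize(i[:,:,::-1],(400,400),interpolation=cv2.INTER_CUBIC)
cv2.imwrite("pics/s6.png",np.hstack([r(s["color"][155:205,335:385],0),r(t["color"][192:242,338:388],0)]))
st=env.get_state();print(st["tcp_pos"],st["wrist_force"])
g=lambda p:((proj(s,p)-[335,155])*8).round(),;print(g([.4755,-.061,.139]),g([.4755,-.061,.087]))
E
```

```text
[0.45027649 0.19195741 0.24810787] [ 0.52415413  0.14271416 -0.11690016]Traceback (most recent call last):
  File "<stdin>", line 6, in <module>
TypeError: 'tuple' object is not callable
```

View pics/s6.png

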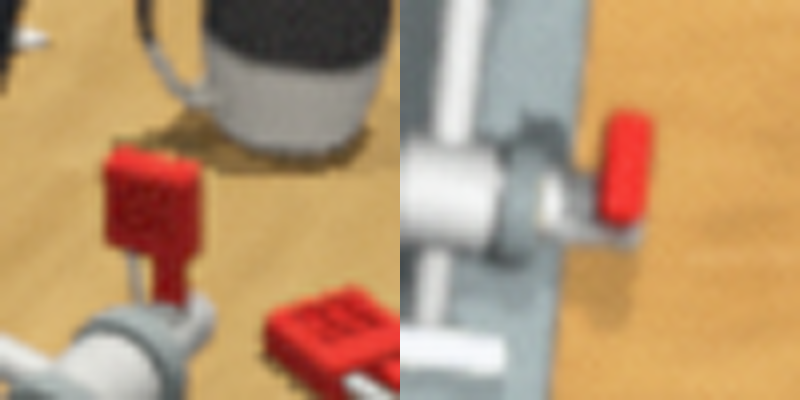

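Side half: the clip stands upright with its web on the pin at (172,300). Top half: the grip at (625,167) is square across the pin. I'll check numerically that the pin hasn't moved and measure the grip's height.

```bash
python3 - <<'E'
from h import *
for f in("top1","top6"): print(f,cv2.cvtColor(load(f)["color"],cv2.COLOR_RGB2GRAY)[212:218,322:336].mean(0).round())
t=load("top6");s=load("side6")
def red(c,box):
    h=cv2.cvtColor(c["color"],cv2.COLOR_RGB2HSV);m=np.zeros(h.shape[:2],np.uint8);x0,y0,x1,y1=box
    m[y0:y1,x0:x1]=(((h[...,0]<8)|(h[...,0]>172))&(h[...,1]>140)&(h[...,2]>80))[y0:y1,x0:x1]
    return cv2.minAreaRect(np.argwhere(m)[:,::-1].astype(np.float32))
r=red(t,(358,200,375,225));print(r)
P,e=two(t,r[0],s,(335+153/8-.4,155+159/8-.4));print("grip top centre",P,e)
c=cv2.boxPoints(r);w=[onz(t,*p,.139)[:2] for p in c];d=max((w[1]-w[0],w[2]-w[1]),key=np.linalg.norm)
print("grip yaw",np.arctan2(d[1],d[0]),np.linalg.norm(d))
E
```

```text
top1 [131. 109. 106. 100.  94.  86.  58.  39.  42.  77. 136. 164. 171. 171.]
top6 [129. 108. 103.  99.  92.  84.  58.  40.  42.  76. 134. 162. 169. 170.]
((365.5, 212.5), (13.0, 5.0), 90.0)
grip top centre [ 0.48503284 -0.06093665  0.13803238] 0.0010715507001527488
grip yaw -3.1263439084893503 0.03182928027223828
```

```bash
python3 -c "
from workcell import env
print(env.hand_in())"
```

```text
the job is handed in; nothing more can be done
None
```

I pushed the hinge pin home, pressed the red R-clip through the cross-hole until it seated, let go and handed the job in at about 22 s of the 72 s. No verdict was reported.

- **Pin:** it stopped firmly with about 13 N on the head. The head's image columns were the same before and after fitting the clip, so the pin did not back out.
- **Clip entry:** the straight leg went in at the first try with no measurable push from the pin's top. The push rose to about 8.5 N as the bent leg rode over the pin, then fell to about 0 as it snapped in.
- **Seating:** the web met the hard stop, and the push reached about 15 N there. I backed off before opening the fingers.
- **Last pictures:** the clip stands upright and free, with its web on the pin. The grip's top is at z = 0.138 m (0.139 m expected). Its long side looked square to the pin within about 0.1 rad; that mask is only 13 x 5 px, so the angle is rough.
- **Not measured:** I did not read the bent leg's deflection directly; the snap is judged from the push curve and the seated height.
- **Disagreement:** side-camera estimates of the leg's offset from the grip centre differed by 3 to 4 mm (8.4 against 11.9 mm). I started from 7.5 mm and corrected by feel.

I never moved near the lemon, salt jar, mug or peeler at their height, but I did not measure their positions afterwards.

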